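# Dial open the tea reference-sample chest

### The arm

A 6-joint arm with a two-finger parallel gripper is mounted at the origin on the work surface. World frame = base frame: x ahead of the robot, y to its left, z up, the work surface at z = 0. Lengths are in m, angles in degrees, forces in N, time in s.
With the tool pointing down it reaches from about 0.325 to 0.85 m from the base axis. Payload 15.5 kg.
Tool frame: the origin (TCP) lies on the centre line of the jaws, within the pads' length; the fingertips stand 19 mm ahead of it and the grasp point (between the pads) is the TCP (bot.nose_length is the distance from the TCP to the fingertips, in m); z points along the fingers, y is the direction in which the jaws open and shut (so a half turn about z gives the same grasp; the last joint's range is limited). The gripper opens to 91 mm and grips with 3 to 60 N. Pads are 32 mm wide; open, the fingers measure 118 mm over their backs; the gripper's body (76 mm by 178 mm) begins 60 mm behind the grasp point.
Start: joints at [-71.19, 28.281, 77.091, -0, 74.628, -5.472], TCP at [0.257, -0.57, 0.233] pointing down, gripper open.
Joint ranges: [-166.48, 166.48], [-47.26, 123.95], [12.59, 153.08], [-70.14, 250.14], [6.76, 159.57], [-176.63, 176.63]. Speed limits (degrees/s): [108.29, 108.29, 147.25, 172.46, 172.46, 172.46].

### API

Orientations are given as [roll, pitch, yaw] about the fixed x, y, z axes, in that order (R = Rz(yaw) Ry(pitch) Rx(roll)).
In Python, from station import bot gives the robot as it stands.
- The arm moves only by the tool apply_moves, never from a script. Its argument "plan" is text: rows parted by semicolons, each of 7 numbers parted by spaces: the shift along the tool's x, y, z in cm, then the turn, a rotation vector about the tool's x, y, z in rad, then the opening, from 0 (shut) to 1 (fully open). A call has 1 to 12 rows; each row is the pose to reach, as a shift and turn from the pose measured when the call began, along the tool's axes at that moment; what a row does not reach only later rows make up. A row lasts 1/8 s, in which the tool goes at most 62.5 mm and 10.7 degrees, less where a joint would pass 70% of its speed; a pose out of reach is approached as far as the arm can. A call with a gripper value outside its range is refused whole. The fingers move at their own pace and stop on an object; the grip force is fixed at half the most. Time passes only in rows, so rows that repeat a pose let the fingers close. It gives the time, the measured TCP pose, the force and the opening at its end, in the units of the state.
- bot.read_state(): the state, without advancing time (a new reading comes with each control period).
- bot.read_camera(name): name is "scene" or "top" or "wrist"; returns a dict with "img" (480x640x3 uint8, red, green, blue), "intrinsics" (3x3 intrinsics, pixels), "k1" (the pictures are not rectified: a ray, as slopes to the right and down, at radius r is drawn at 1 + k1 r^2 times it, then the intrinsics apply), "eye" and "orientation" of the camera in the world. Camera axes: x right, y up, looking along -z (the intrinsics and any distortion apply to the point x, -y, -z); pixel columns grow to the right and rows downward; lengths in m; the calibration is good to about 2 mm. A picture is of the moment at which its call begins. There is no depth.
- bot.job_done(): hands the job in, once; it reports no verdict.
The state is a dict: "time_s": time; "qpos": joint angles; "joint_vel": joint speeds; "joint_efforts": joint torques, N m; "tcp_pos": TCP position; "tool_rot": TCP orientation; "wrist_force": force on the tool from outside, world axes, zero at the start; "wrist_torque": the same for the moment, N m; "gripper_width": finger opening in m.
Only numpy, scipy, OpenCV 4.12 (cv2) and the standard library are available. Lean on these libraries where they do the work, as an engineer would, in place of code of your own. Each camera call takes 0.05 s, during which the arm holds its last target.

### The job

Unlock the reference-sample chest with the dial on its top: turn the dial anticlockwise (seen from above) until its pointer stands at the fourth mark anticlockwise of the long mark, pause, turn it clockwise to the second mark clockwise of the long mark, pause, then slowly anticlockwise again until you feel the bolt click in, and the dial stops, without twisting on against it. Then pull the drawer at least 7 cm out by its handle and let go; do not force the drawer while it is locked, and leave the jars, the tin and the weight where they stand.

Things in the scene. Friction and masses are not known exactly. Their poses are not given: they have to be found in the camera images.
- chest: Grey steel chest, fixed to the table, 260 mm deep (x) by 260 mm wide (y) by 120 mm high; origin at the centre of its underside, z up. Its -x face is the front, which holds the drawer; the dial is on the top.
- dial (a joint): Dial angle (rad): 0 with the pointer at the long mark, growing anticlockwise seen from above; stops at -1.3 and +1.3; drag up to about 0.4 N m; stays where left. Fourth mark anticlockwise = +1.047, second clockwise = -0.524; stand within 0.1 rad of each for 0.2 s. Overrunning the second mark by over half a mark spoils the setting: then begin again with the fourth mark.
- dial_grip (a point): On the dial's axis at grip height, 34 mm above the chest top (z 154 mm); at chest x -30 mm, y 0. Its axes turn with the dial; -x is the pointer. The dial: dark steel disc, 72 mm across, top 10 mm above the chest top, with an upright grip bar 52 mm long (along the pointer), 14 mm wide, its top 47 mm above the chest. A white line on the bar's pointer half and a white nose on the disc show the pointer.
- marks (a point): Centre of the round bright plate, 120 mm across, under the dial, level with the chest top, on the dial's axis. Black marks on it, 15 degrees (0.2618 rad) apart, run six to each side of a long mark at the front (chest -x).
- bolt: Brass bolt; its round pin (10 mm across, 12 mm high) shows in a dark plate on the chest top. Origin at the pin's foot: chest x -30 mm, y +94 mm when locked (within 1 mm), +89 mm when clicked in: it springs 5 mm towards the dial (it may hang half-way for the 0.05 rad before). Not to be touched; over 15 N on it is forcing.
- click (a point): Middle of the bolt's slot plate (fixed to the chest, x -30, y +94 mm). In the last turn the bolt clicks in with the dial anywhere from -0.24 to +0.30 rad, different each time and unmarked; the dial then stops dead, with about 0.05 rad of play, and twisting on with over 0.8 N m forces the bolt. No click by +0.5 rad: begin again. Clicked in, the dial may be let go.
- drawer (a joint): How far the drawer is out (m): 0 shut, stop at 0.09; pulls out along the chest's -x. Locked, it has 3 mm of play and then meets the bolt. Unlocked it slides against about 3 N of friction and stays where it is left.
- drawer_handle (a point): Middle of the drawer handle's grip: a black upright fin on the drawer front, 16 mm wide (chest y), standing 45 mm out from the face (chest x), from 52 to 86 mm above the table. The point lies 73 mm above the table, 34 mm in front of the chest's front edge (24 mm before the drawer's face). Both sides of the fin are free.
- jar_a: Clear glass jar, 66 mm across, 100 mm high, on the table left of the chest (+y); origin at its foot. To be left alone.
- jar_b: Brown glass jar, 56 mm across, 85 mm high, on the table right of the chest; origin at its foot. To be left alone.
- tin: Aluminium sample tin, 48 mm across, 50 mm high, on the chest's top at the back; origin at its foot. To be left alone.
- weight: Brass balance weight with a knob, 38 mm across, 48 mm high, on the chest's top at the back; origin at its foot. To be left alone.

How it is judged:
By the outcome, as a careful person would: the job done as asked, in the order asked, and still so for the second after the job is handed in, with the robot touching nothing.
It also fails if it takes over 67 s, if anything falls off the work surface, if the arm or the gripper's body presses on something with over 40 N, if the wrist force passes 120 N, or if a joint passes its speed limit or range.

## Working session

There is one attempt and no reset: what is moved stays moved. The work goes in short steps, Python scripts to look and compute and a tool call to move; the robot and the scene stay as the last step left them, time stands still between calls to the robot, and variables do not carry over. Pictures are saved under pics/ and viewed, and the job is handed in when it is done.

Besides the shell and the picture viewer there is one more tool, called after "Call:" as name(argument=value, ...) on one line, values as JSON. apply_moves: Moves the arm, as the interface text tells. Its arguments: {"type":"object","properties":{"plan":{"type":"string"}},"required":["plan"]}

```bash
mkdir -p pics; ls; cat > h.py <<'E'
import numpy as np,cv2
from scipy.spatial.transform import Rotation as R
from station import bot
def snap(n,f):
    c=bot.read_camera(n); cv2.imwrite('pics/'+f,c['img'][:,:,::-1]); np.save('pics/'+f[:-4]+'.npy',c,allow_pickle=True); return c
E
python3 - <<'E'
from h import *
print(bot.read_state())
for n in ('scene','top','wrist'):
    c=snap(n,n+'0.png'); print({k:v for k,v in c.items() if k!='img'})
E
```

```text
pics
{'time_s': 0.0, 'qpos': array([-7.11904265e+01,  2.83145721e+01,  7.71294572e+01, -3.94769287e-04,
        7.46280486e+01, -5.47271310e+00]), 'joint_vel': array([-0.08189405, -0.04038543,  0.11324403,  0.08219737,  0.09784934,
       -0.04710975]), 'joint_efforts': array([ 4.59496281e-03, -8.78823423e+01, -3.81850290e+01,  7.09285308e-02,
        5.33136784e-02, -1.00370085e-04]), 'tcp_pos': array([ 0.25688946, -0.56935176,  0.23232789]), 'tool_rot': array([-1.79928214e+02, -6.49541013e-03,  2.42823874e+01]), 'wrist_force': array([-1.13101682, -0.6000408 ,  0.48797108]), 'wrist_torque': array([-0.01609239, -0.02909287,  0.01869429]), 'gripper_width': 0.09109902734271935}
{'intrinsics': array([[514.08696731,   0.        , 319.58666174],
       [  0.        , 514.08696731, 232.50358047],
       [  0.        ,   0.        ,   1.        ]]), 'k1': -0.13785004519021843, 'eye': array([1.08551225, 0.47582961, 0.66616058]), 'orientation': array([ 47.65667407,  -0.99644865, 138.36404486])}
{'intrinsics': array([[495.41477934,   0.        , 322.78530037],
       [  0.        , 495.41477934, 239.92748582],
       [  0.        ,   0.        ,   1.        ]]), 'k1': -0.04858667182576765, 'eye': array([0.46771078, 0.04980523, 1.08155725]), 'orientation': array([ 10.71613121,  -1.67594782, -91.60338234])}
{'intrinsics': array([[425.64448496,   0.        , 318.09569847],
       [  0.        , 425.64448496, 238.83337658],
       [  0.        ,   0.        ,   1.        ]]), 'k1': -0.10394632211420533, 'eye': array([ 0.33051493, -0.53643834,  0.38346446]), 'orientation': array([-1.64353013e+01,  4.88939332e-02, -6.57180108e+01])}
```

View pics/top0.png

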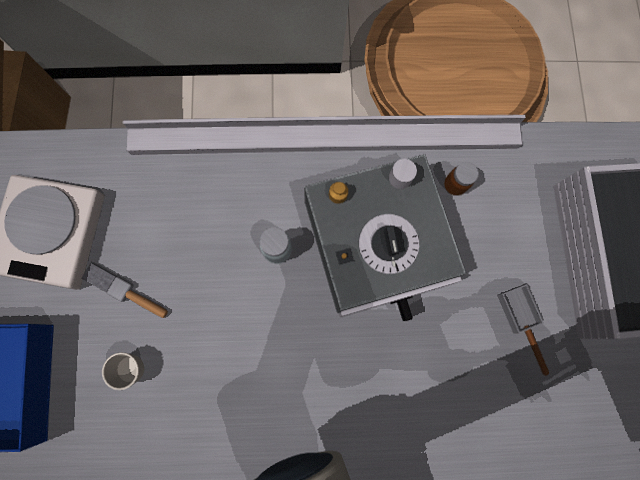

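View pics/scene0.png

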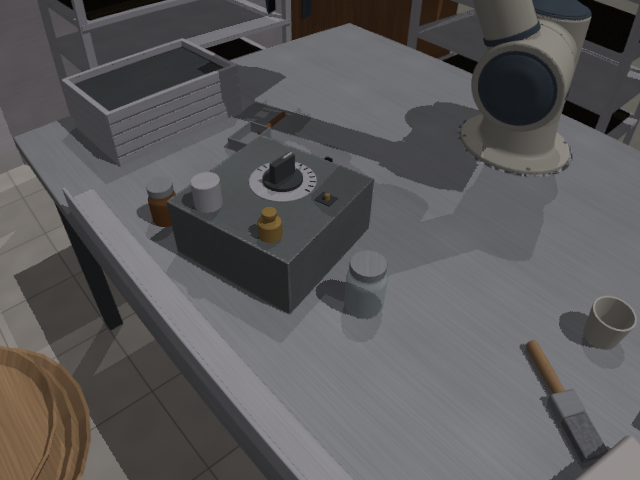

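The top view shows the chest around (388,232), the dial at (389,244), the bolt at (344,256), the handle at (404,308), the brass weight at (339,190), the tin at (404,172), and jars at (274,243) and (461,179). I'll enlarge that area to measure it.

```bash
python3 - <<'E'
from h import *
im=cv2.imread('pics/top0.png')
cv2.imwrite('pics/topz.png',cv2.resize(im[145:330,290:480],None,fx=3.2,fy=3.2,interpolation=cv2.INTER_CUBIC))
cv2.imwrite('pics/topd.png',cv2.resize(im[205:285,325:430],None,fx=7,fy=7,interpolation=cv2.INTER_CUBIC))
E
```

```text
(no output)
```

View pics/topz.png

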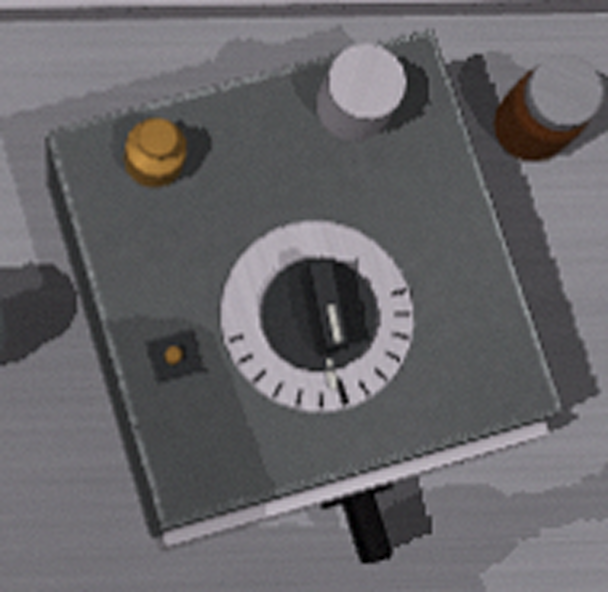

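View pics/topd.png

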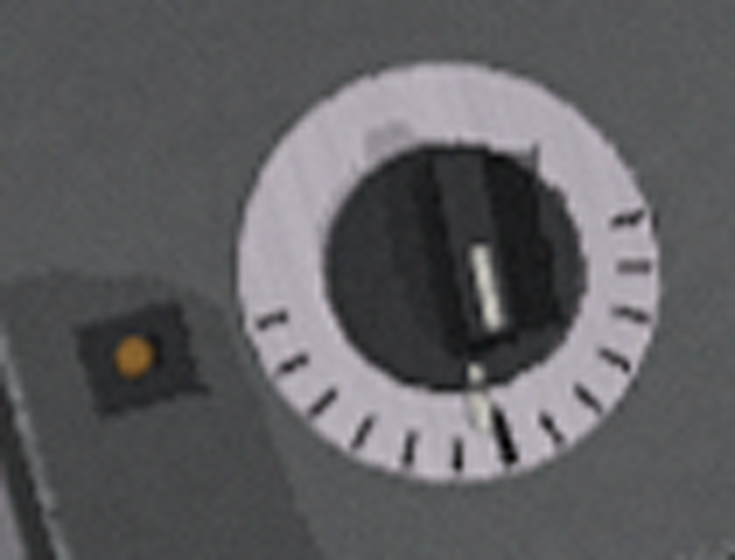

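```bash
cat >> h.py <<'E'
def load(f): return np.load('pics/'+f+'.npy',allow_pickle=True).item()
def proj(c,P):
    P=np.atleast_2d(P); Rm=R.from_euler('xyz',c['orientation'],degrees=True).as_matrix()
    q=(P-c['eye'])@Rm; x=q[:,0]/-q[:,2]; y=-q[:,1]/-q[:,2]
    f=1+c['k1']*(x*x+y*y); K=c['intrinsics']
    return np.c_[K[0,0]*x*f+K[0,2],K[1,1]*y*f+K[1,2]]
def unproj(c,uv,z):
    K=c['intrinsics'].copy(); uv=np.atleast_2d(np.array(uv,float))
    p=cv2.undistortPoints(uv[:,None],K,np.array([c['k1'],0,0,0.]))[:,0]
    Rm=R.from_euler('xyz',c['orientation'],degrees=True).as_matrix()
    d=np.c_[p[:,0],-p[:,1],-np.ones(len(p))]@Rm.T
    return c['eye']+d*((z-c['eye'][2])/d[:,2])[:,None]
def c2w(pose,P):
    x,y,a=pose; P=np.atleast_2d(P); s,co=np.sin(a),np.cos(a)
    return np.c_[x+co*P[:,0]-s*P[:,1],y+s*P[:,0]+co*P[:,1],P[:,2]]
E
python3 - <<'E'
from h import *
from scipy.optimize import least_squares
c=load('top0')
Z=lambda u,v:(325+(u+.5)/7-.5,205+(v+.5)/7-.5)
Y=lambda u,v:(290+(u+.5)/3.2-.5,145+(v+.5)/3.2-.5)
# marks: angle k*15deg; k>0 anticlockwise(right)
# plate centre
px=[Z(449,271),Z(134,356),Y(48,135),Y(437,35),Y(560,412),Y(157,535)]
mod=[[-.03,0,.12],[-.03,.094,.132],[.13,.13,.12],[.13,-.13,.12],[-.13,-.13,.12],[-.13,.13,.12]]
px=np.array(px);mod=np.array(mod)
r=least_squares(lambda p:(proj(c,c2w(p,mod))-px).ravel(),[.5,-.1,.3],loss='soft_l1')
print(r.x,np.degrees(r.x[2]));print(np.round(proj(c,c2w(r.x,mod))-px,2))
print('dial',c2w(r.x,[[-.03,0,.154]]),'handle',c2w(r.x,[[-.164,0,.073]]))
mk=[(632,218),(634,267),(630,315),(618,360),(588,400),(552,430),(507,440),(457,455),(410,447),(364,432),(323,403),(289,362),(270,320)]
W=unproj(c,[Z(*m) for m in mk],.12); ctr=unproj(c,[Z(449,271)],.12)[0]
a=np.degrees(np.arctan2(W[:,1]-ctr[1],W[:,0]-ctr[0]))
print((a-15*np.arange(6,-7,-1)+180)%360, np.linalg.norm(W-ctr,axis=1))
# pointer nose and line
n=unproj(c,[Z(475,372),Z(480,410)],.127); l=unproj(c,[Z(481,245),Z(492,330)],.167)
for s in(n,l): print(np.degrees(np.arctan2(*(s[1]-s[0])[[1,0]])))
t=unproj(c,[Y(360,88)],.17),unproj(c,[Y(155,132)],.168),unproj(c,[(274,236)],.1),unproj(c,[(465,174)],.085)
print(t)
s=load('scene0'); im=s['img'][:,:,::-1].copy()
for q in proj(s,c2w(r.x,np.r_[mod,[[-.03,0,.167]]])): cv2.circle(im,tuple(int(v) for v in np.round(q)),2,(0,0,255),-1)
cv2.imwrite('pics/sc1.png',cv2.resize(im[120:320,130:400],None,fx=2.9,fy=2.9))
E
```

```text
[ 0.66609213 -0.10629113  0.24313274] 13.930480121279546
[[-0.19  1.1 ]
 [-0.26  0.38]
 [-0.56 -1.12]
 [-0.37 -1.13]
 [ 1.07  2.03]
 [ 0.61 -0.75]]
dial [[ 0.63697448 -0.11351347  0.154     ]] handle [[ 0.50691561 -0.14577322  0.073     ]]
[14.86388886 14.94588005 14.80462041 15.30810448 14.73968258 15.14771918
 15.92229012 14.46168586 14.71276669 14.78729804 14.43889239 13.16581662
 14.04007065] [0.05510435 0.05294242 0.05277739 0.05376788 0.05324546 0.05328804
 0.05053116 0.05247881 0.05171793 0.0524565  0.05262277 0.05291088
 0.0530805 ]
-175.5913149580101
-175.8023760030145
(array([[ 0.76957694, -0.13919624,  0.17      ]]), array([[ 0.74472235, -0.01410774,  0.168     ]]), array([[0.66292811, 0.11401166, 0.1       ]]), array([[ 0.79158309, -0.29166305,  0.085     ]]))
```

View pics/sc1.png

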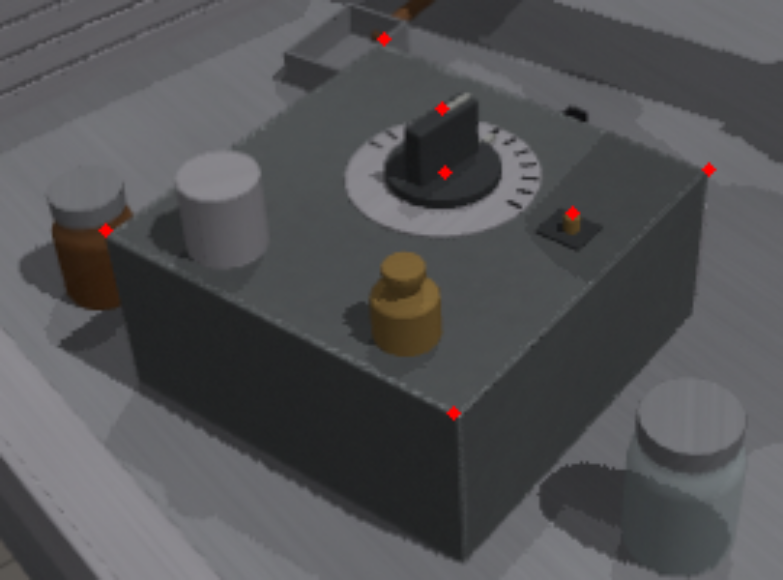

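The scene overlay agrees with the chest fit. The pointer now stands at about -0.17 rad. Next I'll work out the move to a point above the dial.

```bash
cat >> h.py <<'E'
def goal(p,yaw):
    s=bot.read_state(); R0=R.from_euler('xyz',s['tool_rot'],degrees=True); Rt=R.from_euler('xyz',[180,0,yaw],degrees=True)
    d=R0.inv().apply(np.array(p)-s['tcp_pos'])*100; w=(R0.inv()*Rt).as_rotvec()
    print('t',round(s['time_s'],2),'tcp',np.round(s['tcp_pos'],4),np.round(s['tool_rot'],2),'F',np.round(s['wrist_force'],1),'T',np.round(s['wrist_torque'],2),'w',round(s['gripper_width'],4))
    print('shift',np.round(d,2),'turn',np.round(w,4))
E
python3 - <<'E'
from h import *
goal([.637,-.1135,.25],4.4)
E
```

```text
t 0.15 tcp [ 0.2569 -0.5695  0.2325] [-179.94   -0.     24.28] F [-0.2  0.2  0.2] T [ 0.04  0.   -0.05] w 0.091
shift [ 53.4  -25.93  -1.73] turn [-1.00e-03  1.00e-04  3.47e-01]
```

Call:
apply_moves(plan="5 -2.4 -1.7 0 0 0.03 0.6; 10 -4.8 -1.7 0 0 0.07 0.6; 15 -7.3 -1.7 0 0 0.1 0.6; 20 -9.7 -1.7 0 0 0.13 0.6; 25 -12.1 -1.7 0 0 0.16 0.6; 30 -14.6 -1.7 0 0 0.2 0.6; 35 -17 -1.7 0 0 0.23 0.6; 40 -19.4 -1.7 0 0 0.27 0.6; 45 -21.8 -1.7 0 0 0.3 0.6; 50 -24.3 -1.7 0 0 0.33 0.6; 53.4 -25.9 -1.7 0 0 0.347 0.6; 53.4 -25.9 -1.7 0 0 0.347 0.6")

```text
time_s: 1.65
tcp_pos: [0.6383, -0.1115, 0.2492]
tool_rot: [-179.9, 0.0, 4.6]
wrist_force: [-1.0, 0.1, -0.3]
gripper_width: 0.0546
```

```bash
python3 - <<'E'
from h import *
goal([.637,-.1135,.25],4.4)
c=snap('wrist','w1.png'); p=(0.66609213,-0.10629113,0.2468)
im=c['img'][:,:,::-1].copy()
P=[[-.03,0,.12],[-.03,.094,.132],[.13,.13,.12],[.13,-.13,.12],[-.13,-.13,.12],[-.13,.13,.12],[-.03,0,.167]]
for q in proj(c,c2w(p,P)): cv2.circle(im,tuple(int(v) for v in np.round(q)),2,(0,0,255),-1)
cv2.imwrite('pics/w1o.png',im)
E
```

```text
t 1.65 tcp [ 0.6383 -0.1115  0.2492] [-1.7992e+02  3.0000e-02  4.5600e+00] F [-1.   0.1 -0.3] T [ 0.01 -0.   -0.04] w 0.0546
shift [-0.15  0.19 -0.08] turn [-0.0013  0.0005  0.0027]
```

View pics/w1o.png

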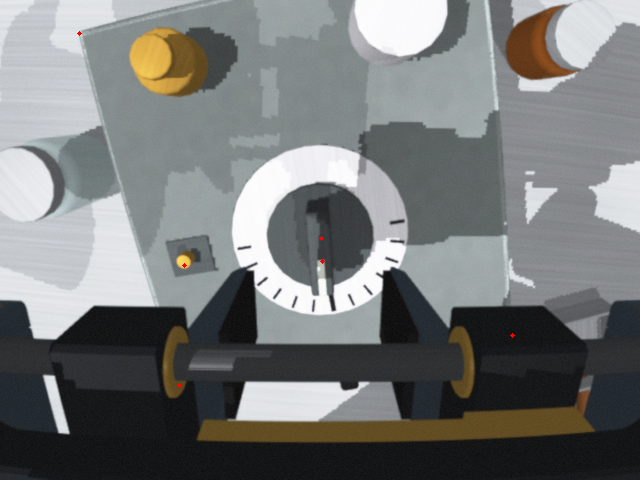

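The pose is close, but the plate appears about 5 mm further in +x than the model in this view. I'll refine it by fitting the plate's circle outline.

```bash
python3 - <<'E'
from h import *
from scipy.optimize import least_squares
th=np.linspace(0,2*np.pi,73)[:-1]
circ=np.c_[.06*np.cos(th),.06*np.sin(th),0*th]
def edge(c,ctr,scan=range(-14,15)):
    g=cv2.cvtColor(c['img'],cv2.COLOR_RGB2GRAY).astype(float)
    out=[];
    for t in th:
        prof=[];rs=np.arange(.052,.070,.0004)
        P=np.c_[ctr[0]+rs*np.cos(t),ctr[1]+rs*np.sin(t),.12+0*rs]
        uv=proj(c,P).astype(np.float32)
        v=cv2.remap(cv2.GaussianBlur(g,(3,3),0).astype(np.float32),uv[:,:1],uv[:,1:],cv2.INTER_LINEAR)[:,0]
        k=6; d=np.array([v[max(0,i-k):i].mean()-v[i:i+k].mean() for i in range(k,len(v)-k)])
        i=d.argmax(); 
        if d[i]>25: out.append(P[i+k,:2])
    out=np.array(out)
    r=least_squares(lambda p:np.hypot(*(out-p[:2]).T)-p[2],[*ctr[:2],.06],loss='soft_l1',f_scale=.0005)
    print(len(out),r.x,np.std(r.fun)); return r.x
for f in('top0','w1','scene0'):
    c=load(f); x=[.637,-.1135]
    for _ in range(4): x=edge(c,x)[:2]
    print(f)
E
```

```text
66 [ 0.63947797 -0.11412972  0.06014711] 0.0003208496627222351
60 [ 0.63951494 -0.11404478  0.06005667] 0.0002491884238269451
60 [ 0.63953292 -0.11408308  0.06008407] 0.00028636049776379653
60 [ 0.63951022 -0.11405513  0.06005585] 0.0002722915320999467
top0
71 [ 0.63936196 -0.11224213  0.06053392] 0.0018342971593742403
72 [ 0.63926718 -0.11219203  0.06058074] 0.001872673742794931
72 [ 0.63934209 -0.11219865  0.0605499 ] 0.0018384498292846193
72 [ 0.63927945 -0.11219424  0.060574  ] 0.001853661971715839
w1
10 [ 0.63739672 -0.11338276  0.06013692] 0.00015169294132029969
11 [ 0.6373931  -0.11321012  0.06027392] 0.00017787965297532988
10 [ 0.63729613 -0.1132749   0.0603514 ] 0.00017872225138913577
10 [ 0.6375782  -0.11317978  0.0600796 ] 0.00015304363555262271
scene0
```

```bash
python3 - <<'E'
from h import *
from scipy.optimize import least_squares
goal([.639,-.1135,.25],4.4)
def run(c,lo,hi,thr):
    x=np.array([.639,-.1135]); g=cv2.cvtColor(c['img'],cv2.COLOR_RGB2GRAY).astype(np.float32)
    for _ in range(4):
        out=[]
        for t in np.radians(np.arange(lo,hi,4)):
            rs=np.arange(.05,.072,.0004); P=np.c_[x[0]+rs*np.cos(t),x[1]+rs*np.sin(t),.12+0*rs]
            uv=proj(c,P).astype(np.float32); v=cv2.remap(g,uv[:,:1],uv[:,1:],1)[:,0]
            d=np.array([v[i-5:i].mean()-v[i:i+5].mean() for i in range(5,len(v)-5)]); i=d.argmax()
            if d[i]>thr: out.append(P[i+5,:2])
        out=np.array(out)
        r=least_squares(lambda p:np.hypot(*(out-p[:2]).T)-.0601,x,loss='soft_l1',f_scale=.0005); x=r.x
    print(len(out),x,np.std(r.fun))
c=snap('wrist','w2.png')
for f in('w1','w2'): run(load(f),-80,110,25); run(load(f),-60,80,25)
run(load('scene0'),0,360,15)
E
```

```text
t 1.7 tcp [ 0.6374 -0.1128  0.2492] [-1.7994e+02  6.0000e-02  4.5100e+00] F [-0.7 -1.4 -0.9] T [ 0.02  0.03 -0.01] w 0.0549
shift [ 0.15  0.08 -0.08] turn [-0.001  0.001  0.002]
48 [ 0.63984987 -0.11202208] 0.0009798427897115265
35 [ 0.63984844 -0.11211117] 0.0011215332493301788
48 [ 0.63986615 -0.11203833] 0.0009812284227984117
35 [ 0.63986379 -0.11210242] 0.001113377459954082
77 [ 0.6376459  -0.11308483] 0.0015204587659064012
```

```bash
python3 - <<'E'
from h import *
goal([.6392,-.1133,.155],4.4)
E
```

```text
t 1.75 tcp [ 0.6369 -0.1137  0.2494] [-1.7995e+02  6.0000e-02  4.4500e+00] F [-0.2  0.3  0.3] T [ 0.11  0.01 -0.02] w 0.0547
shift [ 0.24 -0.02  9.44] turn [-0.0009  0.0011  0.0008]
```

Call:
apply_moves(plan="0.2 0 3 0 0 0 0.6; 0.2 0 6 0 0 0 0.6; 0.2 0 8 0 0 0 0.6; 0.2 0 9 0 0 0 0.6; 0.2 0 9.4 0 0 0 0.6; 0.2 0 9.4 0 0 0 0.6")

```text
time_s: 2.5
tcp_pos: [0.6389, -0.1138, 0.1559]
tool_rot: [-180.0, 0.0, 4.4]
wrist_force: [0.1, -1.4, 1.1]
gripper_width: 0.0547
```

```bash
python3 - <<'E'
from h import *
goal([.6392,-.1133,.155],4.4)
c=snap('wrist','w3.png')
goal([.6392,-.1133,.155],4.4)
E
```

```text
t 2.5 tcp [ 0.6389 -0.1138  0.1559] [-1.7996e+02  3.0000e-02  4.4300e+00] F [ 0.1 -1.4  1.1] T [0.01 0.08 0.01] w 0.0547
shift [ 0.03 -0.05  0.09] turn [-0.0007  0.0005  0.0005]
t 2.55 tcp [ 0.6391 -0.1138  0.1561] [-1.7997e+02  1.0000e-02  4.4400e+00] F [ 0.5  0.3 -0.6] T [0.03 0.01 0.  ] w 0.0545
shift [ 0.02 -0.05  0.11] turn [-0.0005  0.0001  0.0007]
```

View pics/w3.png

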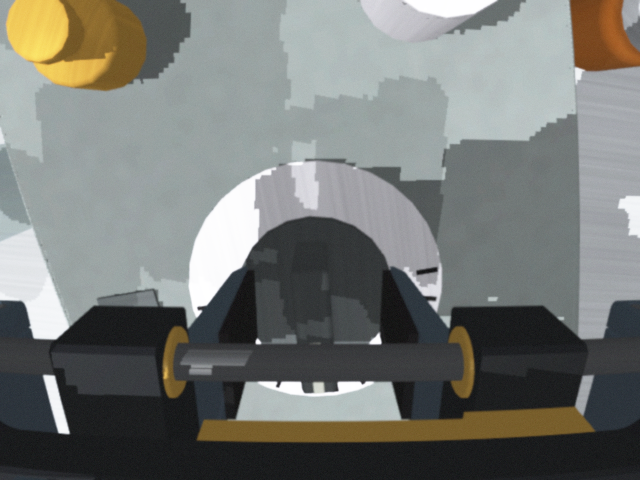

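The fingers straddle the bar, seen at about (313,290) and roughly centred between pads at x≈250 and 390. I'll close them.

Call:
apply_moves(plan="0 0 0 0 0 0 0.3; 0 0 0 0 0 0 0; 0 0 0 0 0 0 0; 0 0 0 0 0 0 0; 0 0 0 0 0 0 0; 0 0 0 0 0 0 0")

```text
time_s: 3.3
tcp_pos: [0.6393, -0.1125, 0.1562]
tool_rot: [-179.9, -0.0, 4.5]
wrist_force: [2.0, 9.4, 1.4]
gripper_width: 0.0138
```

```bash
python3 - <<'E'
from h import *
goal([.6392,-.1133,.155],14.2+60)
c=snap('top','t3.png'); cv2.imwrite('pics/t3z.png',cv2.resize(cv2.imread('pics/t3.png')[195:325,300:480],None,fx=4.4,fy=4.4,interpolation=2))
E
```

```text
t 3.3 tcp [ 0.6393 -0.1125  0.1562] [-1.7987e+02 -2.0000e-02  4.4500e+00] F [2.  9.4 1.4] T [ 1.6  -0.28 -0.1 ] w 0.0138
shift [-0.02  0.08  0.12] turn [-0.0017 -0.0017 -1.2173]
```

View pics/t3z.png

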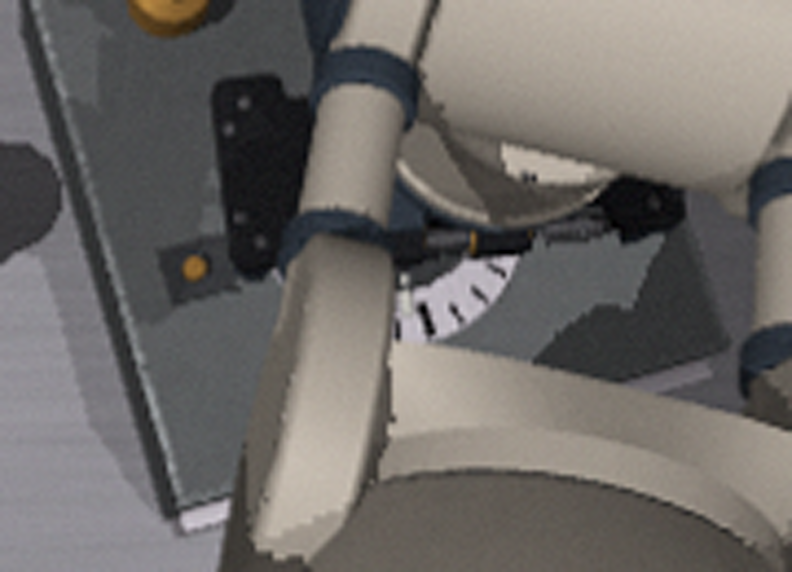

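Gripped, at a width of 13.8 mm. I'll turn anticlockwise in two calls and watch the side force.

Call:
apply_moves(plan="0 0 0 0 0 -0.07 0; 0 0 0 0 0 -0.14 0; 0 0 0 0 0 -0.21 0; 0 0 0 0 0 -0.28 0; 0 0 0 0 0 -0.35 0; 0 0 0 0 0 -0.42 0; 0 0 0 0 0 -0.49 0; 0 0 0 0 0 -0.56 0; 0 0 0 0 0 -0.6 0; 0 0 0 0 0 -0.6 0")

```text
time_s: 4.6
tcp_pos: [0.6394, -0.1125, 0.1562]
tool_rot: [-179.9, -0.1, 38.8]
wrist_force: [1.0, 1.6, 0.1]
gripper_width: 0.0139
```

```bash
python3 - <<'E'
from h import *
goal([.6392,-.1133,.155],14.2+60)
E
```

```text
t 4.6 tcp [ 0.6394 -0.1125  0.1562] [-1.7991e+02 -9.0000e-02  3.8830e+01] F [1.  1.6 0.1] T [-0.17 -0.1   0.03] w 0.0139
shift [-0.06  0.05  0.12] turn [-0.001  -0.0021 -0.6174]
```

Call:
apply_moves(plan="0 0 0 0 0 -0.08 0; 0 0 0 0 0 -0.16 0; 0 0 0 0 0 -0.24 0; 0 0 0 0 0 -0.32 0; 0 0 0 0 0 -0.4 0; 0 0 0 0 0 -0.48 0; 0 0 0 0 0 -0.56 0; 0 0 0 0 0 -0.617 0; 0 0 0 0 0 -0.617 0; 0 0 0 0 0 -0.617 0; 0 0 0 0 0 -0.617 0; 0 0 0 0 0 -0.617 0")

```text
time_s: 6.1
tcp_pos: [0.6394, -0.1125, 0.1562]
tool_rot: [-180.0, -0.1, 74.1]
wrist_force: [2.2, -0.0, -0.3]
gripper_width: 0.014
```

```bash
python3 - <<'E'
from h import *
goal([.6392,-.1133,.155],14.2+60)
c=snap('top','t4.png'); cv2.imwrite('pics/t4z.png',cv2.resize(cv2.imread('pics/t4.png')[195:325,300:480],None,fx=4.4,fy=4.4,interpolation=2))
c=snap('wrist','w4.png')
c=snap('scene','s4.png'); cv2.imwrite('pics/s4z.png',cv2.resize(cv2.imread('pics/s4.png')[120:320,130:400],None,fx=2.9,fy=2.9,interpolation=2))
E
```

```text
t 6.1 tcp [ 0.6394 -0.1125  0.1562] [-1.7999e+02 -1.3000e-01  7.4150e+01] F [ 2.2 -0.  -0.3] T [-0.31 -0.42 -0.08] w 0.014
shift [-0.08 -0.    0.12] turn [-0.0001 -0.0023 -0.0009]
```

View pics/t4z.png

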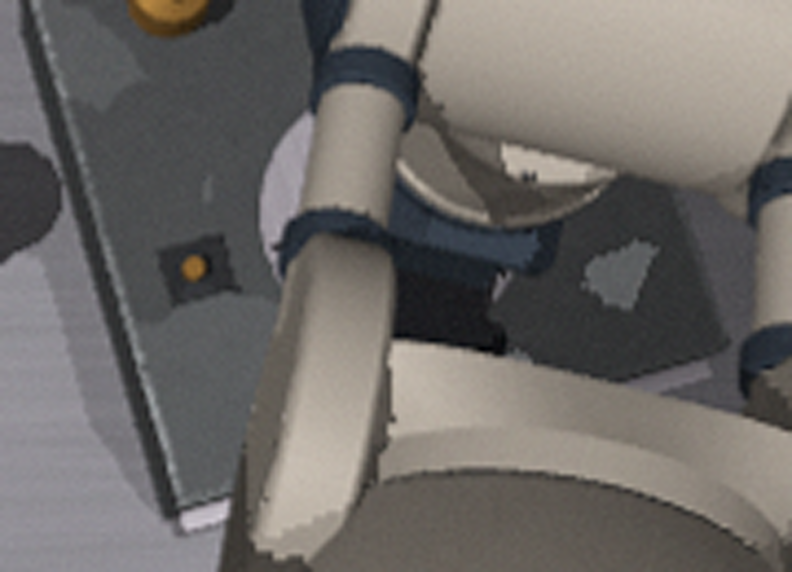

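View pics/w4.png

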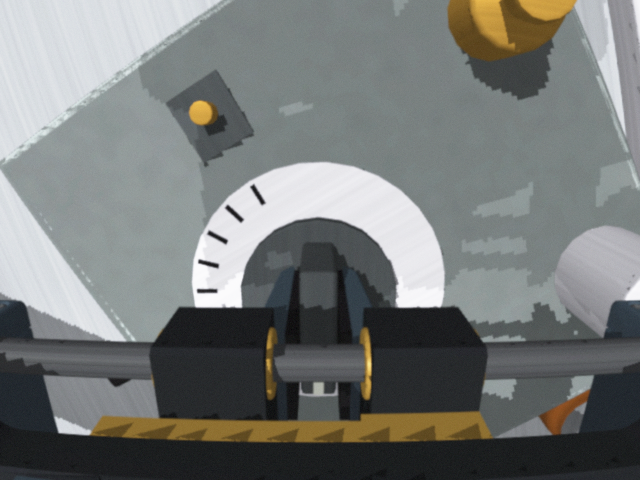

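View pics/s4z.png

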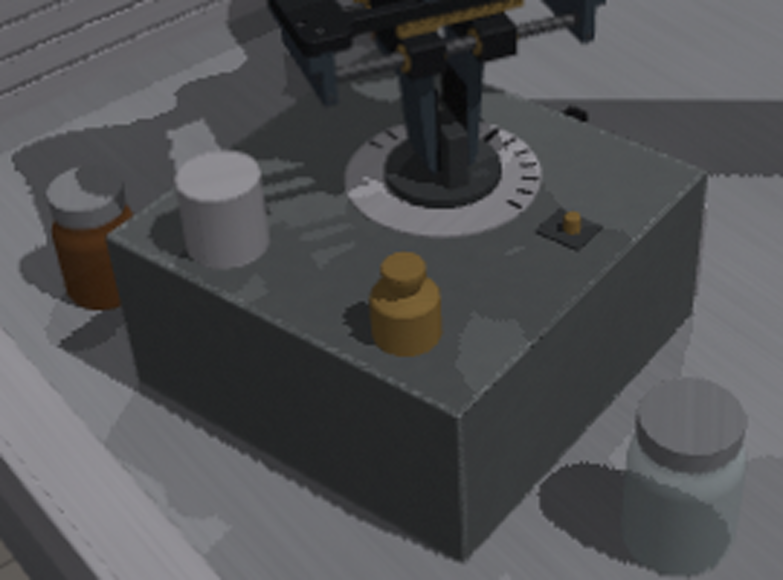

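The wrist view shows marks -6…-2 at (258,194) through (206,291), with the bar gripped upright at x≈319. I'll check the chest yaw from those marks and the pin.

```bash
python3 - <<'E'
from h import *
c=load('w4')
mk=[(258,194.5),(235,213),(217.5,237),(208,263.5),(206.5,291)]
W=unproj(c,mk,.12)
ctr=np.array([.6394,-.1125])
from scipy.optimize import least_squares
k=np.array([-6,-5,-4,-3,-2])
def res(p): 
    a=p[2]+np.pi+k*np.radians(15); return (W[:,:2]-p[:2]-p[3]*np.c_[np.cos(a),np.sin(a)]).ravel()
r=least_squares(res,[*ctr,.24,.053]);print(r.x,np.degrees(r.x[2]),np.abs(r.fun).max())
a=np.degrees(np.arctan2(W[:,1]-ctr[1],W[:,0]-ctr[0])); print((a-15*k)%360-180, np.hypot(*(W[:,:2]-ctr).T))
b=unproj(c,[(201,112)],.132)[0,:2]
v=b-ctr;print('bolt',b,np.hypot(*v),np.degrees(np.arctan2(v[1],v[0]))-90)
t=load('top0');b=unproj(t,[(344.0,255.8)],.132)[0,:2];v=b-np.array([.6395,-.1141]);print(np.hypot(*v),np.degrees(np.arctan2(v[1],v[0]))-90)
E
```

```text
[ 0.6400055  -0.1134828   0.24846533  0.05392696] 14.236014799533656 0.00022660885512957446
[14.04151808 13.94888683 14.52898938 14.80374527 15.12440653] [0.05287174 0.05269572 0.05277442 0.05293477 0.05311466]
bolt [ 0.6169811  -0.02112515] 0.0940849105005 13.785264391954982
0.09418445349065001 15.491056959230534
```

The chest yaw is 14.2°, so the dial is at about +60°, and it has paused 0.5 s. Now clockwise 90° in two calls.

Call:
apply_moves(plan="0 0 0 0 0 0.08 0; 0 0 0 0 0 0.16 0; 0 0 0 0 0 0.24 0; 0 0 0 0 0 0.32 0; 0 0 0 0 0 0.4 0; 0 0 0 0 0 0.48 0; 0 0 0 0 0 0.56 0; 0 0 0 0 0 0.64 0; 0 0 0 0 0 0.72 0; 0 0 0 0 0 0.8 0; 0 0 0 0 0 0.88 0; 0 0 0 0 0 0.88 0")

```text
time_s: 7.75
tcp_pos: [0.6393, -0.1125, 0.1561]
tool_rot: [-179.9, -0.1, 23.8]
wrist_force: [0.6, 0.7, -0.6]
gripper_width: 0.014
```

```bash
python3 - <<'E'
from h import *
goal([.6394,-.1125,.156],14.25-30)
E
```

```text
t 7.75 tcp [ 0.6393 -0.1125  0.1561] [-1.7989e+02 -6.0000e-02  2.3760e+01] F [ 0.6  0.7 -0.6] T [-0.21 -0.07 -0.12] w 0.014
shift [0.   0.01 0.01] turn [-2.300e-03 -4.000e-04  6.896e-01]
```

Call:
apply_moves(plan="0 0 0 0 0 0.08 0; 0 0 0 0 0 0.16 0; 0 0 0 0 0 0.24 0; 0 0 0 0 0 0.32 0; 0 0 0 0 0 0.4 0; 0 0 0 0 0 0.48 0; 0 0 0 0 0 0.56 0; 0 0 0 0 0 0.64 0; 0 0 0 0 0 0.69 0; 0 0 0 0 0 0.69 0; 0 0 0 0 0 0.69 0; 0 0 0 0 0 0.69 0")

```text
time_s: 9.25
tcp_pos: [0.6393, -0.1124, 0.1562]
tool_rot: [-179.9, 0.0, -15.7]
wrist_force: [1.3, 1.1, 0.0]
gripper_width: 0.014
```

```bash
python3 - <<'E'
from h import *
goal([.6394,-.1125,.156],14.25-30)
c=snap('top','t5.png'); cv2.imwrite('pics/t5z.png',cv2.resize(cv2.imread('pics/t5.png')[195:325,300:480],None,fx=4.4,fy=4.4,interpolation=2))
c=snap('wrist','w5.png')
snap('scene','s5.png')
E
```

```text
t 9.25 tcp [ 0.6393 -0.1124  0.1562] [-1.7987e+02  3.0000e-02 -1.5710e+01] F [1.3 1.1 0. ] T [ 0.15 -0.03  0.03] w 0.014
shift [0.01 0.01 0.02] turn [-0.0023  0.0005  0.0007]
```

View pics/t5z.png

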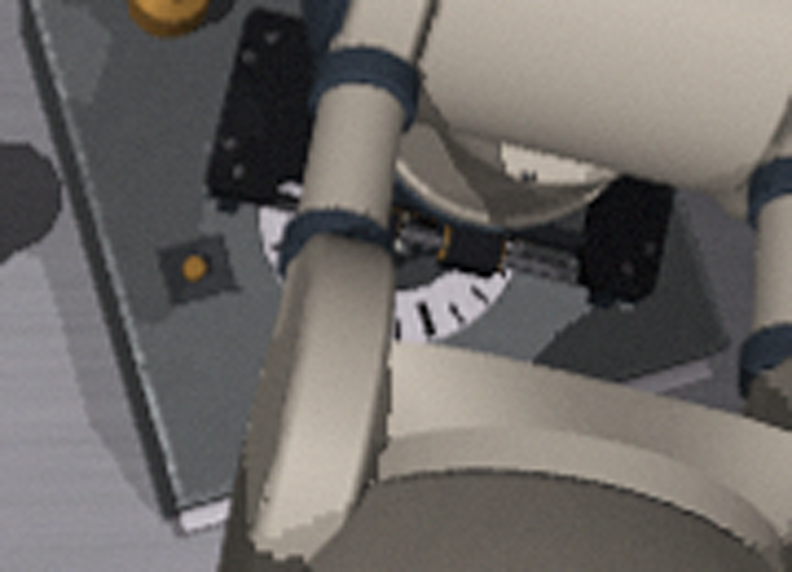

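View pics/w5.png

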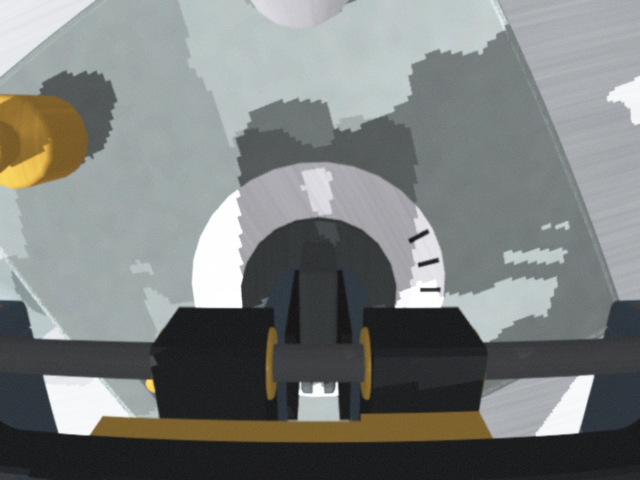

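The dial reads -30°: mark +4 appears at (430,291), mirroring mark -2 earlier, and the pin is at top-zoom (194,267). Now slowly anticlockwise to about -0.28 rad, just short of the click range.

Call:
apply_moves(plan="0 0 0 0 0 -0.02 0; 0 0 0 0 0 -0.04 0; 0 0 0 0 0 -0.06 0; 0 0 0 0 0 -0.08 0; 0 0 0 0 0 -0.1 0; 0 0 0 0 0 -0.12 0; 0 0 0 0 0 -0.14 0; 0 0 0 0 0 -0.16 0; 0 0 0 0 0 -0.18 0; 0 0 0 0 0 -0.2 0; 0 0 0 0 0 -0.22 0; 0 0 0 0 0 -0.22 0")

```text
time_s: 10.9
tcp_pos: [0.6393, -0.1124, 0.1562]
tool_rot: [-179.9, -0.0, -3.1]
wrist_force: [0.8, 1.5, -0.2]
gripper_width: 0.0139
```

```bash
cat >> h.py <<'E'
def pin(c):
    im=c['img'].astype(float); hsv=cv2.cvtColor(c['img'],cv2.COLOR_RGB2HSV)
    sub=hsv[240:275,328:362]; m=(sub[:,:,0]<25)&(sub[:,:,1]>100)&(sub[:,:,2]>60)
    v,u=np.nonzero(m); w=sub[:,:,1][m].astype(float)
    return round((u*w).sum()/w.sum()+328,2),round((v*w).sum()/w.sum()+240,2),len(u)
def chk():
    c=bot.read_camera('top'); s=bot.read_state()
    print('t',round(s['time_s'],2),'dial',round(np.radians(s['tool_rot'][2]-14.25),3),'pin',pin(c),'F',np.round(s['wrist_force'],1),'T',np.round(s['wrist_torque'],2),'j6',np.round(s['joint_efforts'][5],2),'w',round(s['gripper_width'],4),np.round(s['tcp_pos'],4))
E
python3 - <<'E'
from h import *
print(pin(load('top0')),pin(load('t3')),pin(load('t4')),pin(load('t5')))
chk()
p=(.6687,-.1053,np.radians(14.25))
c=load('top0');print(proj(c,c2w((.6685,-.1067,np.radians(14.25)),[[-.03,.094,.126],[-.03,.089,.126]])))
E
```

```text
(np.float64(343.73), np.float64(255.49), 26) (np.float64(343.67), np.float64(255.56), 25) (np.float64(343.55), np.float64(255.51), 28) (np.float64(343.66), np.float64(255.57), 25)
t 10.95 dial -0.303 pin (np.float64(343.6), np.float64(255.54), 26) F [1.  1.2 0.1] T [ 0.03 -0.07  0.06] j6 -0.1 w 0.0138 [ 0.6393 -0.1124  0.1562]
[[343.5618765  255.29746067]
 [346.01115812 254.61819327]]
```

The pin tracker is steady at u=343.6, and a click should move it by +2.4 px. I'll step on in small increments.

Call:
apply_moves(plan="0 0 0 0 0 -0.015 0; 0 0 0 0 0 -0.03 0; 0 0 0 0 0 -0.045 0; 0 0 0 0 0 -0.045 0")

```text
time_s: 11.45
tcp_pos: [0.6393, -0.1124, 0.1562]
tool_rot: [-179.9, -0.0, -0.5]
wrist_force: [1.3, 2.1, -0.3]
gripper_width: 0.0144
```

```bash
python3 -c "from h import *;chk()"
```

```text
t 11.5 dial -0.258 pin (np.float64(343.6), np.float64(255.54), 26) F [ 0.7  1.7 -0.3] T [-0.02 -0.09  0.14] j6 -0.03 w 0.014 [ 0.6393 -0.1124  0.1562]
```

Call:
apply_moves(plan="0 0 0 0 0 -0.015 0; 0 0 0 0 0 -0.03 0; 0 0 0 0 0 -0.03 0")

```text
time_s: 11.88
tcp_pos: [0.6393, -0.1124, 0.1562]
tool_rot: [-179.9, -0.0, 1.2]
wrist_force: [0.5, 1.4, -0.6]
gripper_width: 0.0139
```

```bash
python3 -c "from h import *;chk()"
```

```text
t 11.93 dial -0.228 pin (np.float64(343.66), np.float64(255.56), 25) F [0.9 1.  0.1] T [-0.01 -0.04  0.08] j6 -0.04 w 0.0138 [ 0.6393 -0.1124  0.1562]
```

Call:
apply_moves(plan="0 0 0 0 0 -0.015 0; 0 0 0 0 0 -0.03 0; 0 0 0 0 0 -0.03 0")

```text
time_s: 12.3
tcp_pos: [0.6393, -0.1124, 0.1562]
tool_rot: [-179.9, -0.0, 2.9]
wrist_force: [1.1, 1.1, -1.1]
gripper_width: 0.0139
```

```bash
python3 -c "from h import *;chk()"
```

```text
t 12.35 dial -0.198 pin (np.float64(343.77), np.float64(255.4), 25) F [ 1.2  0.8 -0. ] T [-0.02 -0.13  0.09] j6 -0.04 w 0.0138 [ 0.6393 -0.1124  0.1562]
```

Call:
apply_moves(plan="0 0 0 0 0 -0.015 0; 0 0 0 0 0 -0.03 0; 0 0 0 0 0 -0.03 0")

```text
time_s: 12.72
tcp_pos: [0.6393, -0.1124, 0.1562]
tool_rot: [-179.9, -0.0, 4.6]
wrist_force: [0.4, 0.3, 0.2]
gripper_width: 0.0138
```

```bash
python3 -c "from h import *;chk()"
```

```text
t 12.78 dial -0.168 pin (np.float64(343.71), np.float64(255.38), 26) F [1.3 1.3 0.2] T [ 0.02 -0.12  0.09] j6 -0.03 w 0.014 [ 0.6393 -0.1124  0.1562]
```

Call:
apply_moves(plan="0 0 0 0 0 -0.015 0; 0 0 0 0 0 -0.03 0; 0 0 0 0 0 -0.03 0")

```text
time_s: 13.15
tcp_pos: [0.6393, -0.1124, 0.1562]
tool_rot: [-179.9, -0.0, 6.4]
wrist_force: [0.9, 1.5, -1.1]
gripper_width: 0.0141
```

```bash
python3 -c "from h import *;chk()"
```

```text
t 13.2 dial -0.138 pin (np.float64(343.79), np.float64(255.36), 25) F [1.3 1.3 0. ] T [-0.11 -0.13  0.12] j6 -0.05 w 0.0141 [ 0.6393 -0.1124  0.1561]
```

Call:
apply_moves(plan="0 0 0 0 0 -0.015 0; 0 0 0 0 0 -0.03 0; 0 0 0 0 0 -0.03 0")

```text
time_s: 13.58
tcp_pos: [0.6393, -0.1124, 0.1562]
tool_rot: [-179.9, -0.0, 8.1]
wrist_force: [1.8, 1.3, 0.0]
gripper_width: 0.014
```

```bash
python3 -c "from h import *;chk()"
```

```text
t 13.62 dial -0.108 pin (np.float64(343.78), np.float64(255.39), 25) F [1.4 1.2 0.3] T [-0.03 -0.13  0.07] j6 -0.06 w 0.014 [ 0.6393 -0.1124  0.1562]
```

Call:
apply_moves(plan="0 0 0 0 0 -0.015 0; 0 0 0 0 0 -0.03 0; 0 0 0 0 0 -0.03 0")

```text
time_s: 14.0
tcp_pos: [0.6393, -0.1124, 0.1562]
tool_rot: [-179.9, -0.0, 9.8]
wrist_force: [1.7, 1.3, 0.3]
gripper_width: 0.0137
```

```bash
python3 -c "from h import *;chk()"
```

```text
t 14.05 dial -0.078 pin (np.float64(343.85), np.float64(255.39), 24) F [ 1.6  0.9 -0.9] T [-0.09 -0.11  0.07] j6 -0.06 w 0.0139 [ 0.6393 -0.1124  0.1562]
```

Call:
apply_moves(plan="0 0 0 0 0 -0.015 0; 0 0 0 0 0 -0.03 0; 0 0 0 0 0 -0.03 0")

```text
time_s: 14.42
tcp_pos: [0.6393, -0.1124, 0.1562]
tool_rot: [-179.9, -0.0, 11.5]
wrist_force: [1.1, 1.2, -0.6]
gripper_width: 0.014
```

```bash
python3 -c "from h import *;chk()"
```

```text
t 14.47 dial -0.048 pin (np.float64(343.71), np.float64(255.49), 26) F [ 1.9  0.8 -0.6] T [-0.09 -0.18  0.05] j6 -0.05 w 0.0139 [ 0.6393 -0.1124  0.1562]
```

Call:
apply_moves(plan="0 0 0 0 0 -0.015 0; 0 0 0 0 0 -0.03 0; 0 0 0 0 0 -0.03 0")

```text
time_s: 14.85
tcp_pos: [0.6393, -0.1124, 0.1562]
tool_rot: [-179.9, -0.0, 13.3]
wrist_force: [1.3, 0.4, -0.8]
gripper_width: 0.0136
```

```bash
python3 -c "from h import *;chk()"
```

```text
t 14.9 dial -0.018 pin (np.float64(343.63), np.float64(255.48), 27) F [ 1.7  1.1 -0. ] T [-0.13 -0.19  0.05] j6 -0.05 w 0.0138 [ 0.6393 -0.1124  0.1562]
```

Call:
apply_moves(plan="0 0 0 0 0 -0.015 0; 0 0 0 0 0 -0.03 0; 0 0 0 0 0 -0.03 0")

```text
time_s: 15.28
tcp_pos: [0.6393, -0.1124, 0.1561]
tool_rot: [-179.9, -0.0, 15.0]
wrist_force: [1.4, 0.6, -1.0]
gripper_width: 0.0138
```

```bash
python3 -c "from h import *;chk()"
```

```text
t 15.32 dial 0.013 pin (np.float64(343.88), np.float64(255.36), 24) F [-0.   0.5 -0.1] T [-0.1 -0.1  0.1] j6 -0.03 w 0.0137 [ 0.6393 -0.1124  0.1562]
```

Call:
apply_moves(plan="0 0 0 0 0 -0.015 0; 0 0 0 0 0 -0.03 0; 0 0 0 0 0 -0.03 0")

```text
time_s: 15.7
tcp_pos: [0.6393, -0.1124, 0.1562]
tool_rot: [-179.9, -0.0, 16.7]
wrist_force: [1.3, 0.7, -0.9]
gripper_width: 0.0137
```

```bash
python3 -c "from h import *;chk()"
```

```text
t 15.75 dial 0.043 pin (np.float64(345.3), np.float64(254.92), 24) F [ 1.4  1.  -0.1] T [-0.09 -0.1   0.18] j6 0.05 w 0.0139 [ 0.6393 -0.1124  0.1561]
```

The pin has moved about 1.6 px, so the bolt is hanging part-way. Finer steps from here.

Call:
apply_moves(plan="0 0 0 0 0 -0.007 0; 0 0 0 0 0 -0.015 0; 0 0 0 0 0 -0.015 0")

```text
time_s: 16.12
tcp_pos: [0.6393, -0.1124, 0.1562]
tool_rot: [-179.9, -0.0, 17.6]
wrist_force: [1.3, 0.6, -0.2]
gripper_width: 0.0139
```

```bash
python3 -c "from h import *;chk()"
```

```text
t 16.18 dial 0.058 pin (np.float64(346.12), np.float64(254.8), 25) F [ 1.9  0.1 -0.5] T [-0.08 -0.23  0.04] j6 -0.01 w 0.0139 [ 0.6393 -0.1125  0.1562]
```

The pin has moved 2.4 px, the full click. I'll take one small step within the play to check.

Call:
apply_moves(plan="0 0 0 0 0 -0.01 0; 0 0 0 0 0 -0.02 0; 0 0 0 0 0 -0.02 0")

```text
time_s: 16.55
tcp_pos: [0.6393, -0.1124, 0.1561]
tool_rot: [-179.9, -0.0, 18.7]
wrist_force: [1.4, 0.3, -1.2]
gripper_width: 0.0137
```

```bash
python3 -c "
from h import *;chk();chk()
c=snap('scene','s6.png'); im=cv2.imread('pics/s6.png'); a=load('s5')['img'][:,:,::-1]
cv2.imwrite('pics/s6z.png',cv2.resize(np.vstack([a[180:215,300:360],im[180:215,300:360]]),None,fx=8,fy=8,interpolation=2))"
```

```text
t 16.6 dial 0.078 pin (np.float64(346.17), np.float64(254.84), 24) F [ 1.4  1.1 -0.3] T [-0.07 -0.22  0.01] j6 -0.03 w 0.0138 [ 0.6393 -0.1124  0.1562]
t 16.65 dial 0.078 pin (np.float64(346.18), np.float64(254.85), 24) F [0.7 1.2 0. ] T [-0.12 -0.18  0.08] j6 0.02 w 0.0134 [ 0.6393 -0.1124  0.1562]
```

View pics/s6z.png

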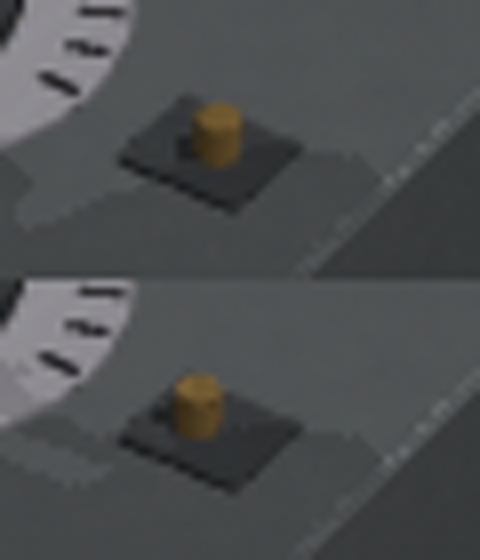

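The pin has shifted about 5 mm towards the dial and holds still, and there is almost no torque. I'll let go, lift, then head for the handle.

Call:
apply_moves(plan="0 0 0 0 0 0 0.2; 0 0 0 0 0 0 0.4; 0 0 0 0 0 0 0.4; 0 0 0 0 0 0 0.4; 0 0 -2 0 0 0 0.4; 0 0 -5 0 0 0 0.4; 0 0 -9 0 0 0 0.4; 0 0 -9 0 0 0 0.4")

```text
time_s: 17.7
tcp_pos: [0.6408, -0.113, 0.2494]
tool_rot: [179.9, -0.3, 18.7]
wrist_force: [-0.1, 0.2, 0.0]
gripper_width: 0.0369
```

```bash
python3 - <<'E'
from h import *
goal([.5036,-.1470,.21],14.25)
snap('wrist','w7.png')
c=load('top0'); im=c['img'][:,:,::-1].copy(); a=np.radians(14.25)
o=np.array([.6393,-.1130])+.03*np.array([np.cos(a),np.sin(a)]); print(o)
P=[[x,y,.086] for x in(-.14,-.185) for y in(-.008,.008)]+[[-.17,0,.086]]
im=cv2.resize(im[270:330,370:450],None,fx=8,fy=8,interpolation=2)
for q in proj(c,c2w((*o,a),P)): cv2.circle(im,tuple(int(v) for v in np.round((q-[370,270]+.5)*8)),3,(0,0,255),-1)
cv2.imwrite('pics/hd.png',im)
E
```

```text
t 17.7 tcp [ 0.6408 -0.113   0.2494] [179.93  -0.31  18.7 ] F [-0.1  0.2  0. ] T [ 0.07 -0.01  0.01] w 0.0369
shift [-14.1   -1.18   3.87] turn [ 0.0011 -0.0054  0.0777]
[ 0.66837693 -0.1056154 ]
```

View pics/hd.png

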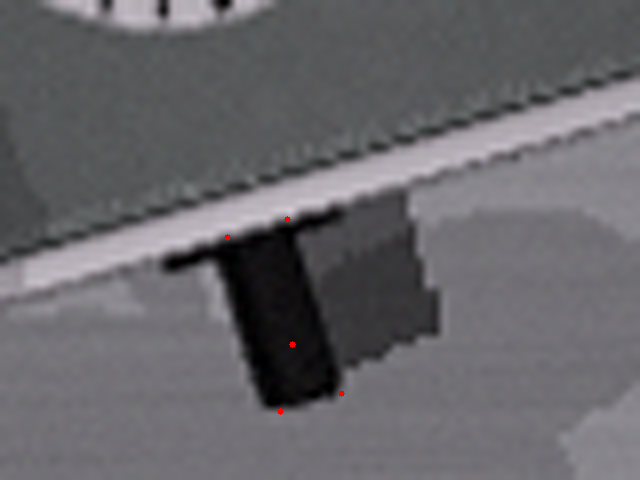

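View pics/w7.png

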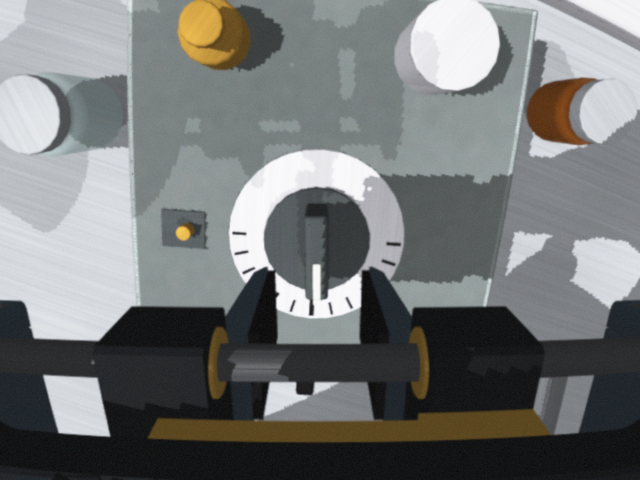

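The predicted fin outline matches the picture at about (290,320), and the pin still reads clicked in. Next, a point above the handle.

Call:
apply_moves(plan="-4 -0.3 0 0 0 0.02 0.6; -8 -0.7 0 0 -0.003 0.05 0.6; -12 -1 1 0 -0.005 0.077 0.6; -14.1 -1.2 3 0 -0.005 0.077 0.6; -14.1 -1.2 3.9 0 -0.005 0.077 0.6; -14.1 -1.2 3.9 0 -0.005 0.077 0.6")

```text
time_s: 18.5
tcp_pos: [0.5029, -0.1464, 0.2073]
tool_rot: [-179.9, 0.2, 14.3]
wrist_force: [0.7, -0.2, -0.5]
gripper_width: 0.0546
```

```bash
python3 - <<'E'
from h import *
snap('wrist','w8.png')
goal([.5036,-.1467,.073],14.25)
E
```

```text
t 18.55 tcp [ 0.5034 -0.1465  0.2078] [-1.7997e+02  1.3000e-01  1.4310e+01] F [-0.6 -0.5 -0.3] T [ 0.04 -0.04 -0.03] w 0.0548
shift [ 0.05  0.04 13.48] turn [-0.0006  0.0022  0.001 ]
```

View pics/w8.png

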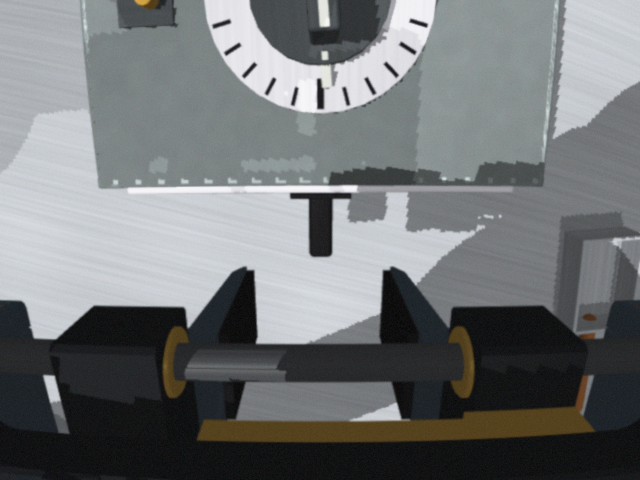

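The fin at (320,225) is centred between the fingers. Descending.

Call:
apply_moves(plan="0 0 3 0 0 0 0.6; 0 0 6 0 0 0 0.6; 0 0 9 0 0 0 0.6; 0 0 11.5 0 0 0 0.6; 0 0 13 0 0 0 0.6; 0 0 13.4 0 0 0 0.6; 0 0 13.4 0 0 0 0.6")

```text
time_s: 19.42
tcp_pos: [0.5036, -0.1466, 0.0743]
tool_rot: [-180.0, 0.1, 14.3]
wrist_force: [0.6, -0.2, -0.4]
gripper_width: 0.0546
```

```bash
python3 - <<'E'
from h import *
snap('wrist','w9.png')
goal([.5036,-.1467,.073],14.25)
E
```

```text
t 19.48 tcp [ 0.5036 -0.1466  0.0745] [1.800e+02 7.000e-02 1.431e+01] F [-0.1  0.2  0.1] T [-0.03 -0.01 -0.03] w 0.0548
shift [-0.01  0.01  0.15] turn [0.0001 0.0013 0.001 ]
```

View pics/w9.png

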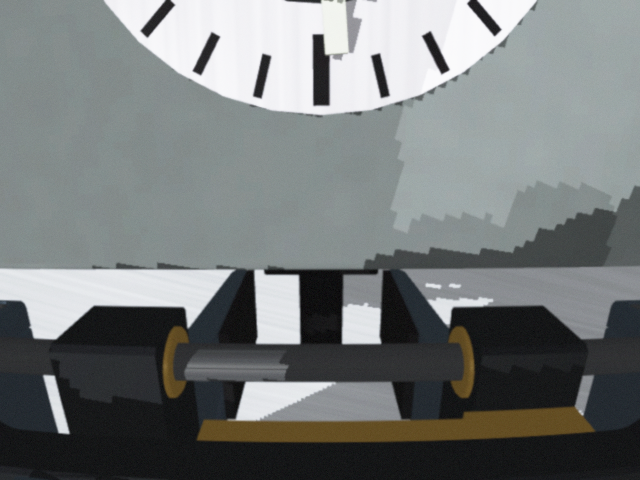

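The fin at (320,305) is between the pads. Closing.

Call:
apply_moves(plan="0 0 0 0 0 0 0.3; 0 0 0 0 0 0 0; 0 0 0 0 0 0 0; 0 0 0 0 0 0 0; 0 0 0 0 0 0 0")

```text
time_s: 20.1
tcp_pos: [0.5039, -0.1475, 0.0746]
tool_rot: [179.9, 0.1, 14.3]
wrist_force: [-0.2, -7.9, -1.8]
gripper_width: 0.0163
```

```bash
python3 -c "
from h import *
goal([.5036,-.1467,.073],14.25);chk()"
```

```text
t 20.1 tcp [ 0.5039 -0.1475  0.0746] [1.7991e+02 6.0000e-02 1.4340e+01] F [-0.2 -7.9 -1.8] T [-1.21  0.1   0.33] w 0.0163
shift [-0.01 -0.08  0.16] turn [0.0015 0.0011 0.0016]
t 20.15 dial 0.002 pin (np.float64(346.03), np.float64(254.89), 24) F [-0.7 -8.4 -1.3] T [-1.23  0.21  0.29] j6 0.36 w 0.0159 [ 0.5039 -0.1475  0.0746]
```

Gripped at 16.3 mm, with the pin still in. A gentle trial pull first.

Call:
apply_moves(plan="-0.2 0 0 0 0 0 0; -0.5 0 0 0 0 0 0; -0.8 0 0 0 0 0 0; -0.8 0 0 0 0 0 0")

```text
time_s: 20.65
tcp_pos: [0.4957, -0.1496, 0.0746]
tool_rot: [179.9, 0.1, 14.3]
wrist_force: [-1.7, -4.4, -1.0]
gripper_width: 0.0158
```

```bash
python3 -c "
from h import *
chk()"
```

```text
t 20.7 dial 0.002 pin (np.float64(346.03), np.float64(254.9), 24) F [-2.3 -4.3  0.8] T [-0.53  0.16  0.36] j6 0.32 w 0.016 [ 0.4957 -0.1496  0.0746]
```

It slides freely past the 3 mm of play. Pulling another 7.2 cm, to about 8 cm in all.

Call:
apply_moves(plan="-0.6 0 0 0 0 0 0; -1.3 0 0 0 0 0 0; -2 0 0 0 0 0 0; -2.7 0 0 0 0 0 0; -3.4 0 0 0 0 0 0; -4.1 0 0 0 0 0 0; -4.8 0 0 0 0 0 0; -5.5 0 0 0 0 0 0; -6.2 0 0 0 0 0 0; -6.9 0 0 0 0 0 0; -7.2 0 0 0 0 0 0; -7.2 0 0 0 0 0 0")

```text
time_s: 22.2
tcp_pos: [0.4253, -0.1679, 0.0746]
tool_rot: [179.9, 0.1, 14.3]
wrist_force: [-0.8, -8.2, -9.8]
gripper_width: 0.0161
```

```bash
python3 -c "
from h import *
chk(); s=bot.read_state(); print(np.hypot(*(s['tcp_pos'][:2]-[.5039,-.1475])))"
```

```text
t 22.25 dial 0.002 pin (np.float64(346.0), np.float64(254.76), 26) F [-0.8 -8.8 -9.1] T [-1.13 -0.08  0.29] j6 0.31 w 0.0158 [ 0.4253 -0.1679  0.0747]
0.08115615910670887
```

It is 8.1 cm out. Letting go and lifting clear.

Call:
apply_moves(plan="0 0 0 0 0 0 0.3; 0 0 0 0 0 0 0.6; 0 0 0 0 0 0 0.6; 0 0 0 0 0 0 0.6; 0 0 0 0 0 0 0.6; 0 0 -2 0 0 0 0.6; 0 0 -6 0 0 0 0.6; 0 0 -11 0 0 0 0.6; 0 0 -16 0 0 0 0.6; 0 0 -16 0 0 0 0.6; 0 0 -16 0 0 0 0.6")

```text
time_s: 23.62
tcp_pos: [0.4254, -0.1673, 0.2343]
tool_rot: [179.9, 0.2, 14.3]
wrist_force: [-0.3, -0.1, 0.3]
gripper_width: 0.0545
```

```bash
python3 - <<'E'
from h import *
chk(); snap('wrist','w10.png')
c=snap('top','t10.png')
s=snap('scene','s10.png')
a=load('scene0')
cv2.imwrite('pics/f.png',np.vstack([np.hstack([cv2.resize(x['img'][120:330,120:420,::-1],(400,280)) for x in(a,s)]),np.hstack([cv2.resize(x[::,:,::-1],(400,300)) for x in(c['img'],load('w10')['img'])])]))
E
```

```text
t 23.68 dial 0.002 pin (np.float64(346.03), np.float64(254.88), 24) F [-0.1  0.3  0.2] T [0.   0.03 0.04] j6 0.0 w 0.0546 [ 0.4251 -0.1672  0.2338]
```

View pics/f.png

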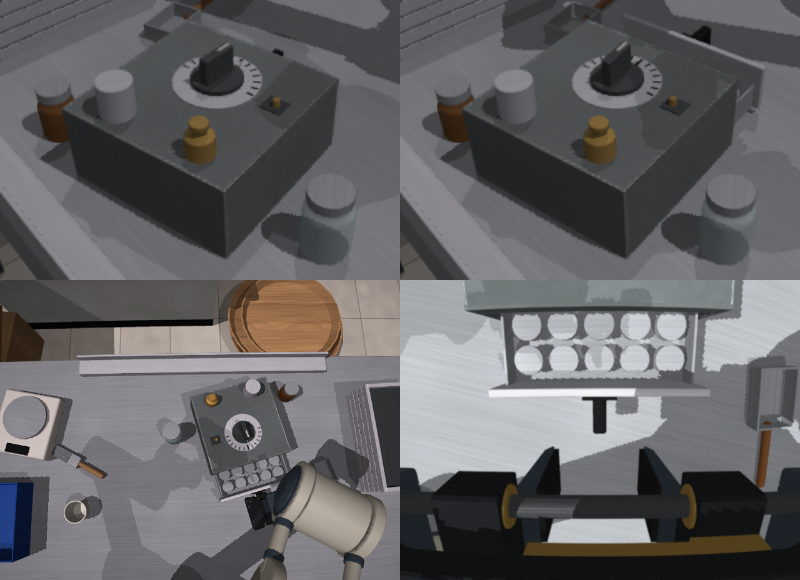

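The drawer is open with its contents showing, and the jars, tin and weight are unmoved. One last measurement of the opening, then I'll hand in.

```bash
python3 - <<'E'
from h import *
c=load('w10'); p=unproj(c,[(319,245)],.086)[0]; a=np.radians(14.25)
d=(p[:2]-[.6684,-.1056])@[np.cos(a),np.sin(a)]; print('drawer out',-d-.185)
bot.job_done()
E
```

```text
drawer out 0.07874530532643742
the job is handed in; nothing more can be done
```

The chest is unlocked, the drawer is pulled about 8 cm out, and I've let go and handed the job in at about 24 s.

- **Dial:** I turned it anticlockwise to +60° (fourth mark) and paused, then clockwise to −30° (second mark) and paused. Then I turned it slowly anticlockwise in small steps.
- **Click:** The bolt began to move at about +0.04 rad and was fully in at about +0.06 rad. The pin shifted 2.4 px, the full 5 mm, and stayed there. I turned 0.02 rad further within the play, and torque readings there stayed under about 0.2 N m. I let go without pushing to the hard stop, so I saw the click but never felt the dial stop.
- **Drawer:** It slid with only a few newtons along the pull. The arm's travel gives 8.1 cm out, while the last wrist picture gives 7.9 cm. The two differ by 2 mm, within the camera calibration, and both are over 7 cm.
- **Last checks:** The gripper is clear of everything with near-zero force. The bolt pin is still clicked in. By eye, the jars, tin and weight stand where they were.

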